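Free the drop-front of the puppet locker

TASK

Two small plywood lockers stand on the animation desk. Open the one with the green front: reach down through the gap in its top, press its sprung red hook down until the green front is freed and drops fully open, then let the hook spring back up. Leave the orange-fronted locker shut.

Things in the scene. Friction and masses are not known exactly. Their poses are not given: they have to be found in the camera images.
- green_pad (a point): Top centre of the red pad (40 x 46 mm) of the hook in the locker with green front and green band on top. The pad is centred in a gap in the locker's top, clear 55 mm along x, 64 mm along y, 15 mm below the top (z 150 mm). Frame: z up, -x horizontally to the front (away from the robot within 30 degrees). Pressing: 1 N at first, 3.5 N at the firm stop 14 mm down; the front is freed 8.5 mm down.
- green_hook (a joint): Turn of that sprung hook about its pivot, 82 mm from the pad, rad: 0 up, holding the front; 0.17 pressed to its stop; the front is freed at about 0.10. It springs back up when let go. Locker: plywood, fixed, 180 mm deep, 150 wide, 150 high; its centre lies 32 mm from green_pad along +x.
- green_door (a joint): Angle of the green front, a 150 x 150 x 12 mm panel hinged along its lower edge, rad: about 0.02 held shut by the hook, 1.52 open, flat on the table beyond the locker as the robot sees it. Once freed it falls open by itself, softly, in about 1 s.
- orange_door (a joint): The same angle for the orange front of the other locker, alike but for the colour, with the same red hook and gap; about 0.02 while shut. The two lockers change places and stand at least 300 mm apart, centre to centre.
Things that resemble listed ones, but are neither listed nor needed, are in the scene too. What is shaped like the part that bears orange_door but purple is not meant.

How it is judged:
By the outcome, as a careful person would: the job done as asked, in the order asked, and still so for the second after the job is handed in, with the robot touching nothing.
It also fails if it takes over 32 s, if anything falls off the work surface, if the arm or the gripper's body presses on something with over 40 N, if the wrist force passes 120 N, or if a joint passes its speed limit or range.

ROBOT

A 7-joint arm with a two-finger parallel gripper is mounted at the origin on the work surface. World frame = base frame: x ahead of the robot, y to its left, z up, the work surface at z = 0. Lengths are in m, angles in rad, forces in N, time in s.
With the tool pointing down it reaches from about 0.425 to 0.925 m from the base axis. Payload 6.8 kg.
Tool frame: the origin (TCP) lies between the finger pads; the fingertips stand 22 mm ahead of it and the grasp point (between the pads) lies 3 mm ahead of it; z points along the fingers, y is the direction in which the jaws open and shut (so a half turn about z gives the same grasp; the last joint's range is limited). The gripper opens to 85 mm and grips with 20 to 120 N. Pads are 22 mm wide; open, the fingers measure 114 mm over their backs; the gripper's body (76 mm by 85 mm) begins 54 mm behind the grasp point. The pads swing forward as they close: fully open they stand 13 mm farther back than shut.
Start: joints at [-1.43, 0.477, 0.022, 1.555, -0.011, 1.109, -0.083], TCP at [0.166, 0.654, 0.253] pointing down, gripper open.
Joint ranges: [-2.96, 2.96], [-0.34, 2.1], [-1.41, 1.46], [0.24, 2.44], [-1.37, 4.51], [0.17, 1.92], [-2.96, 2.96]. Speed limits (rad/s): [2.39, 2.39, 3.14, 3.14, 3.14, 3.14, 3.14].

INTERFACE

Orientations are given as a unit quaternion [w, x, y, z].
In Python, from station import bot gives the robot as it stands. The module is installed in compiled form; this text tells all that it offers.
- The arm moves only by the tool drive_tool, never from a script. Its argument "series" is one flat list of numbers, 7 for each row, row after row: the opening, from -1 (shut) to 1 (fully open), then the shift along the tool's x, y, z in mm, then the turn, a rotation vector about the tool's x, y, z in rad. In form: [jaw, x, y, z, wx, wy, wz, jaw, x, y, z, wx, wy, wz, ...]. A call has 1 to 12 rows; each row shifts and turns the commanded pose from where the row before left it, along the tool's axes as they then stand; what a row does not reach is not made up. A row lasts 1/8 s, in which the tool goes at most 62.5 mm and 10.7 degrees, less where a joint would pass 70% of its speed; a pose out of reach is approached as far as the arm can. A call with a gripper value outside its range is refused whole. The fingers move at their own pace and stop on an object; "force" is the grip in N (left out, the last holds). Time passes only in rows, so rows that do not move let the fingers close. It gives the time, the measured TCP pose, the force and the opening at its end, in the units of the state.
- bot.get_obs(): the state, without advancing time (a new reading comes with each control period).
- bot.read_camera(name): name is "scene" or "top"; returns a dict with "pixels" (480x640x3 uint8, blue, green, red), "camera_matrix" (3x3 intrinsics, pixels), "distortion" ([k1, k2, p1, p2, k3] as OpenCV has them; the pictures are not rectified), "rvec" (rotation vector, rad) and "tvec" (3), from world to camera coordinates, as OpenCV has them. Camera axes: x right, y down, z forward; pixel columns grow to the right and rows downward; lengths in m; the calibration is good to about 2 mm. A picture is of the moment at which its call begins. There is no depth.
- bot.hand_in(): hands the job in, once; it reports no verdict.
The state is a dict: "t": time; "q": joint angles; "joint_vel": joint speeds; "joint_torque": joint torques, N m; "eef_pos": TCP position; "tool_rot": TCP orientation; "contact_force": force on the tool from outside, world axes, zero at the start; "torque": the same for the moment, N m; "gripper_width": opening from 0.0 (shut) to 1.0 (fully open).
Only numpy, scipy, OpenCV 4.12 (cv2) and the standard library are available. Lean on these libraries where they do the work, as an engineer would, in place of code of your own. Each camera call takes 0.05 s, during which the arm holds its last target. There are 200 camera calls.

## Working session

There is one attempt and no reset: what is moved stays moved. The work goes in short steps, Python scripts to look and compute and a tool call to move; the robot and the scene stay as the last step left them, time stands still between calls to the robot, and variables do not carry over. Pictures are saved under pics/ and viewed, about 8 in all and at most 12, crops included, and the job is handed in when it is done.

Besides the shell and the picture viewer there is one more tool, called after "Request:" as name(argument=value, ...) on one line, values as JSON. drive_tool: Moves the arm, as the interface text tells. Its arguments: {"type":"object","properties":{"series":{"type":"array"},"force":{"type":"number"}},"required":["series"]}

```bash
mkdir -p pics; cat > h.py <<'E'
import cv2, numpy as np
from station import bot
def snap(n,f):
    c=bot.read_camera(n); cv2.imwrite('pics/'+f+'.png',c['pixels']); np.savez('pics/'+f+'.npz',**{k:np.array(v) for k,v in c.items()}); return c
def ray(f,uv,z):
    c=np.load('pics/'+f+'.npz'); R=cv2.Rodrigues(c['rvec'])[0]
    p=cv2.undistortPoints(np.array(uv,float).reshape(-1,1,2),c['camera_matrix'],c['distortion']).reshape(-1,2)
    d=np.c_[p,np.ones(len(p))]@R; o=-R.T@c['tvec'].ravel()
    return o+d*((z-o[2])/d[:,2])[:,None]
E
python3 - <<'E'
from h import *
snap('top','t1'); snap('scene','s1')
o=bot.get_obs(); print({k:np.round(v,3) for k,v in o.items()})
E
```

```text
{'t': np.float64(0.1), 'q': array([-1.43 ,  0.478,  0.022,  1.556, -0.011,  1.109, -0.083]), 'joint_vel': array([-0.002, -0.001,  0.   , -0.001, -0.   , -0.001, -0.001]), 'joint_torque': array([ 4.0000e-03, -5.9775e+01,  1.6130e+00, -2.8196e+01,  1.3000e-02,
        5.0000e-03,  0.0000e+00]), 'eef_pos': array([0.166, 0.654, 0.252]), 'tool_rot': array([-0.   ,  0.124,  0.992, -0.001]), 'contact_force': array([ 0.443, -0.532,  0.758]), 'torque': array([ 0.022,  0.027, -0.005]), 'gripper_width': np.float64(1.003)}
```

View pics/t1.png

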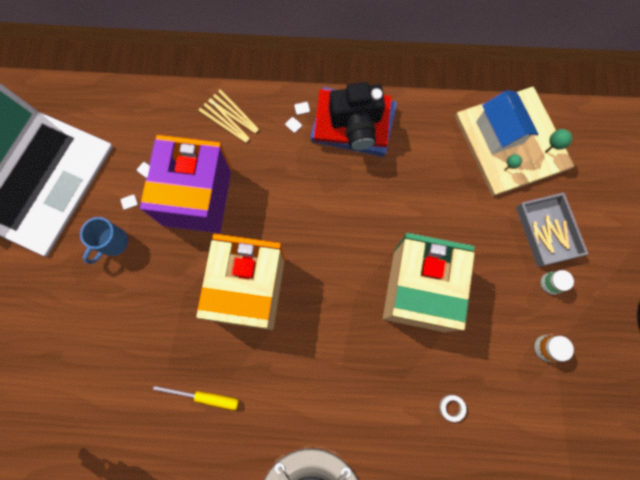

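View pics/s1.png

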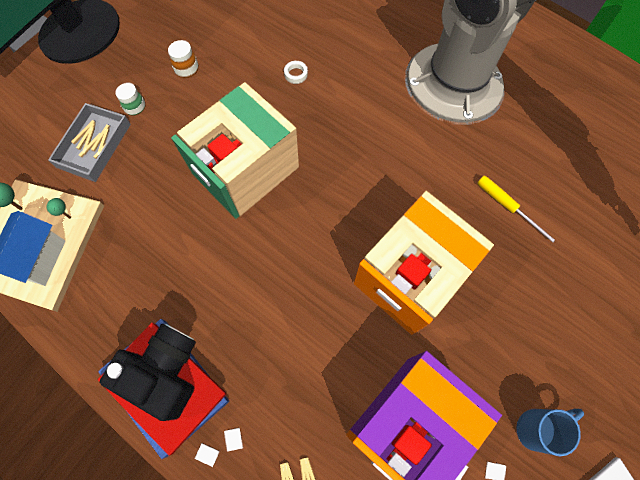

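The top view shows the green locker at about (432,280) with its red pad at (434,267). The orange one is at (243,280) and the purple decoy at (185,185). In the scene view the green pad is at about (222,150). I'll enlarge both.

```bash
python3 - <<'E'
import cv2, numpy as np
a=cv2.imread('pics/t1.png')[225:335,375:485]; b=cv2.imread('pics/s1.png')[80:220,165:305]
cv2.imwrite('pics/c1.png',np.hstack([cv2.resize(a,(400,400),interpolation=3),cv2.resize(b,(400,400),interpolation=3)]))
E
```

```text
(no output)
```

View pics/c1.png

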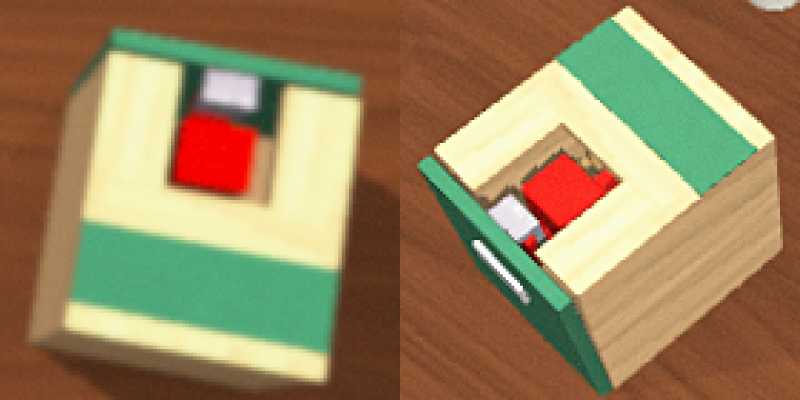

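```bash
python3 - <<'E'
from h import *
T=lambda p:np.array(p)/(400/110)+[375,225]-.36
S=lambda p:np.array(p)/(400/140)+[165,80]-.32
t=ray('t1',T([(108,50),(360,95),(327,382),(65,302)]),.15); s=ray('s1',S([(35,152),(173,305),(373,138),(230,8)]),.15)
for q in(t,s):
  q=q[:,:2];print(q.round(3),'mean',q.mean(0).round(4),[np.linalg.norm(q[i]-q[i-1]).round(3) for i in range(4)])
  d=(q[0]+q[1]-q[2]-q[3]); print('front dir deg',np.degrees(np.arctan2(d[1],d[0])),'pad', q.mean(0)+.032*d/np.linalg.norm(d)); e=q[0]-q[1]; print(np.degrees(np.arctan2(e[1],e[0]))-90)
print('pad t',ray('t1',T([(216,153)]),.135),'pad s',ray('s1',S([(165,190)]),.135))
E
```

```text
[[ 0.584 -0.172]
 [ 0.565 -0.322]
 [ 0.395 -0.299]
 [ 0.432 -0.149]] mean [ 0.4938 -0.2353] [np.float64(0.154), np.float64(0.151), np.float64(0.171), np.float64(0.155)]
front dir deg -8.075292217900676 pad [ 0.5254747  -0.23977893]
-7.33144446218995
[[ 0.563 -0.322]
 [ 0.591 -0.173]
 [ 0.419 -0.151]
 [ 0.396 -0.297]] mean [ 0.4924 -0.2355] [np.float64(0.169), np.float64(0.151), np.float64(0.173), np.float64(0.147)]
front dir deg -7.918448268272552 pad [ 0.52409718 -0.23994623]
-190.4971190976426
pad t [[ 0.52746743 -0.24003182  0.135     ]] pad s [[ 0.52720211 -0.24139117  0.135     ]]
```

Request:
drive_tool(series=[-1, -32.5, -12.8, 0, 0, 0, 0, -1, -32.5, -12.8, 0, 0, 0, 0, -1, -32.5, -12.8, 0, 0, 0, 0, -1, -32.5, -12.8, 0, 0, 0, 0, -1, -32.5, -12.8, 0, 0, 0, 0, -1, -32.5, -12.8, 0, 0, 0, 0, -1, -32.5, -12.8, 0, 0, 0, 0, -1, -32.5, -12.8, 0, 0, 0, 0, -1, -32.5, -12.8, 0, 0, 0, 0, -1, -32.5, -12.8, 0, 0, 0, 0])

```text
t: 1.35
eef_pos: [0.4503, 0.4492, 0.2529]
tool_rot: [-0.0, 0.124, 0.992, -0.0]
contact_force: [0.0, -0.0, 0.5]
gripper_width: -0.001
```

Request:
drive_tool(series=[-1, -21.2, -30.7, 0, 0, 0, 0, -1, -21.2, -30.7, 0, 0, 0, 0, -1, -21.2, -30.7, 0, 0, 0, 0, -1, -21.2, -30.7, 0, 0, 0, 0, -1, -21.2, -30.7, 0, 0, 0, 0, -1, -21.2, -30.7, 0, 0, 0, 0, -1, -21.2, -30.7, 0, 0, 0, 0, -1, -21.2, -30.7, 0, 0, 0, 0, -1, -21.2, -30.7, 0, 0, 0, 0, -1, -21.2, -30.7, 0, 0, 0, 0])

```text
t: 2.6
eef_pos: [0.5796, 0.0992, 0.2529]
tool_rot: [-0.0, 0.124, 0.992, -0.0]
contact_force: [0.5, -0.8, 0.4]
gripper_width: -0.0
```

Request:
drive_tool(series=[-1, -3.5, -38.1, 0, 0, 0, 0, -1, -3.5, -38.1, 0, 0, 0, 0, -1, -3.5, -38.1, 0, 0, 0, 0, -1, -3.5, -38.1, 0, 0, 0, 0, -1, -3.5, -38.1, 0, 0, 0, 0, -1, -3.5, -38.1, 0, 0, 0, 0, -1, -3.5, -38.1, 0, 0, 0, 0, -1, -3.5, -38.1, 0, 0, 0, 0, -1, -3.5, -38.1, 0, 0, 0, 0, -1, 0, 0, 0, 0, 0, -0.1])

```text
t: 3.85
eef_pos: [0.524, -0.2436, 0.2531]
tool_rot: [-0.0, 0.076, 0.997, -0.001]
contact_force: [0.4, 0.9, -0.1]
gripper_width: 0.001
```

Request:
drive_tool(series=[-1, -1.4, 3.8, 15, 0, 0, 0, -1, 0, 0, 20, 0, 0, 0, -1, 0, 0, 20, 0, 0, 0, -1, 0, 0, 15, 0, 0, 0, -1, 0, 0, 5, 0, 0, 0, -1, 0, 0, 0, 0, 0, 0])

```text
t: 4.6
eef_pos: [0.5276, -0.2359, 0.178]
tool_rot: [-0.0, 0.074, 0.997, 0.0]
contact_force: [0.1, 0.5, 0.6]
gripper_width: 0.001
```

```bash
python3 - <<'E'
from h import *
snap('top','t2'); snap('scene','s2')
a=cv2.imread('pics/t2.png')[225:335,375:485]; b=cv2.imread('pics/s2.png')[60:220,155:315]
cv2.imwrite('pics/c2.png',np.hstack([cv2.resize(a,(400,400),interpolation=3),cv2.resize(b,(400,400),interpolation=3)]))
E
```

```text
(no output)
```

View pics/c2.png

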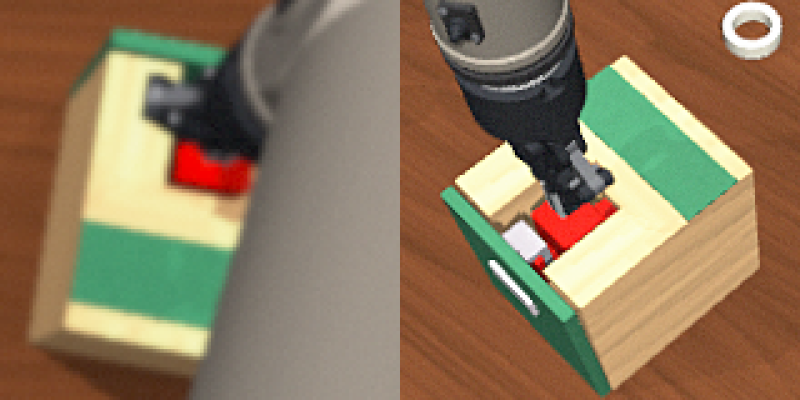

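The closed fingertips hang over the green pad, visible at about (565,215) in the scene half of the crop. I'll make a small lateral correction, then descend to contact.

Request:
drive_tool(series=[-1, 1, -4, 0, 0, 0, 0, -1, 0, 0, 6, 0, 0, 0, -1, 0, 0, 6, 0, 0, 0, -1, 0, 0, 5, 0, 0, 0, -1, 0, 0, 3, 0, 0, 0, -1, 0, 0, 0, 0, 0, 0])

```text
t: 5.45
eef_pos: [0.5259, -0.2399, 0.1579]
tool_rot: [-0.0, 0.074, 0.997, 0.0]
contact_force: [-0.1, 0.5, 0.3]
gripper_width: -0.001
```

Request:
drive_tool(series=[-1, 0, 0, 3, 0, 0, 0, -1, 0, 0, 3, 0, 0, 0, -1, 0, 0, 0, 0, 0, 0])

```text
t: 5.82
eef_pos: [0.5271, -0.2402, 0.1528]
tool_rot: [0.001, 0.074, 0.997, -0.0]
contact_force: [3.1, -0.5, 2.5]
gripper_width: -0.001
```

Request:
drive_tool(series=[-1, 0, 0, 3, 0, 0, 0, -1, 0, 0, 0, 0, 0, 0])

```text
t: 6.08
eef_pos: [0.5263, -0.2401, 0.1494]
tool_rot: [0.0, 0.074, 0.997, -0.0]
contact_force: [4.6, -1.1, 4.7]
gripper_width: -0.002
```

```bash
python3 - <<'E'
from h import *
snap('scene','s3'); snap('scene','s3')
o=bot.get_obs(); print(o['t'],o['contact_force'],o['torque'],o['eef_pos'])
b=cv2.imread('pics/s3.png')[60:240,135:335]
cv2.imwrite('pics/c3.png',cv2.resize(b,(660,594),interpolation=3))
E
```

```text
6.175 [4.66317404 0.304592   3.95358251] [-1.76428512e-01 -9.09688035e-01 -2.41105097e-04] [ 0.52626863 -0.24002996  0.14941245]
```

View pics/c3.png

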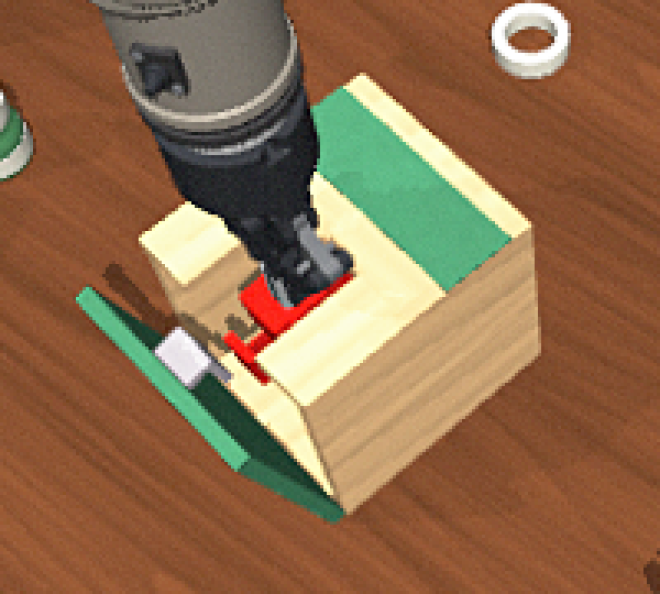

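The front is freed and falling: its top edge is now swung clear at about (160,380) in the crop. I'll hold until it is fully open, check, then lift.

Request:
drive_tool(series=[-1, 0, 0, 0, 0, 0, 0, -1, 0, 0, 0, 0, 0, 0, -1, 0, 0, 0, 0, 0, 0, -1, 0, 0, 0, 0, 0, 0, -1, 0, 0, 0, 0, 0, 0, -1, 0, 0, 0, 0, 0, 0, -1, 0, 0, 0, 0, 0, 0, -1, 0, 0, 0, 0, 0, 0, -1, 0, 0, 0, 0, 0, 0, -1, 0, 0, 0, 0, 0, 0, -1, 0, 0, 0, 0, 0, 0, -1, 0, 0, 0, 0, 0, 0])

```text
t: 7.68
eef_pos: [0.526, -0.2399, 0.1493]
tool_rot: [-0.0, 0.074, 0.997, 0.0]
contact_force: [4.5, -0.9, 4.3]
gripper_width: -0.0
```

```bash
python3 - <<'E'
from h import *
snap('scene','s4')
E
```

```text
(no output)
```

View pics/s4.png

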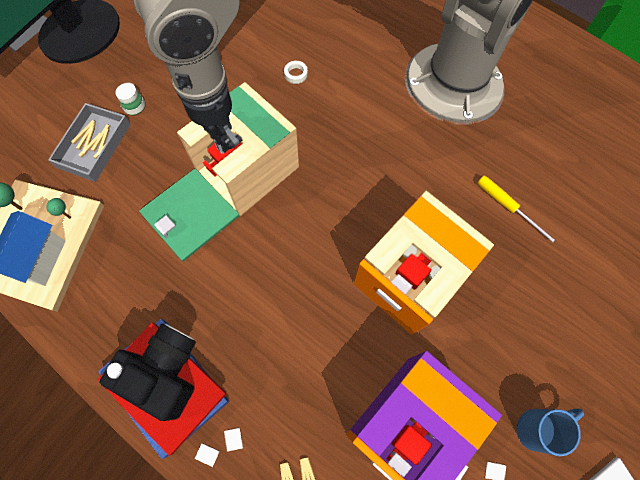

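The green front lies flat on the table at about (190,215), and the orange locker is still shut at (390,290). I'll lift straight out.

Request:
drive_tool(series=[-1, 0, 0, -5, 0, 0, 0, -1, 0, 0, -8, 0, 0, 0, -1, 0, 0, -12, 0, 0, 0, -1, 0, 0, -20, 0, 0, 0, -1, 0, 0, -25, 0, 0, 0, -1, 0, 0, -25, 0, 0, 0, -1, 0, 0, -10, 0, 0, 0, -1, 0, 0, 0, 0, 0, 0, -1, 0, 0, 0, 0, 0, 0])

```text
t: 8.85
eef_pos: [0.5254, -0.2396, 0.2533]
tool_rot: [-0.001, 0.074, 0.997, 0.0]
contact_force: [0.2, 0.3, 0.6]
gripper_width: -0.002
```

```bash
python3 - <<'E'
from h import *
snap('scene','s5'); o=bot.get_obs(); print(o['t'],o['contact_force'],o['joint_vel'].round(3))
b=cv2.imread('pics/s5.png')[60:350,120:510]
cv2.imwrite('pics/c5.png',cv2.resize(b,(780,580),interpolation=3))
E
```

```text
8.9 [-0.61004529 -0.11212379 -0.53481495] [ 0.002  0.002  0.002 -0.003 -0.001  0.001 -0.001]
```

View pics/c5.png

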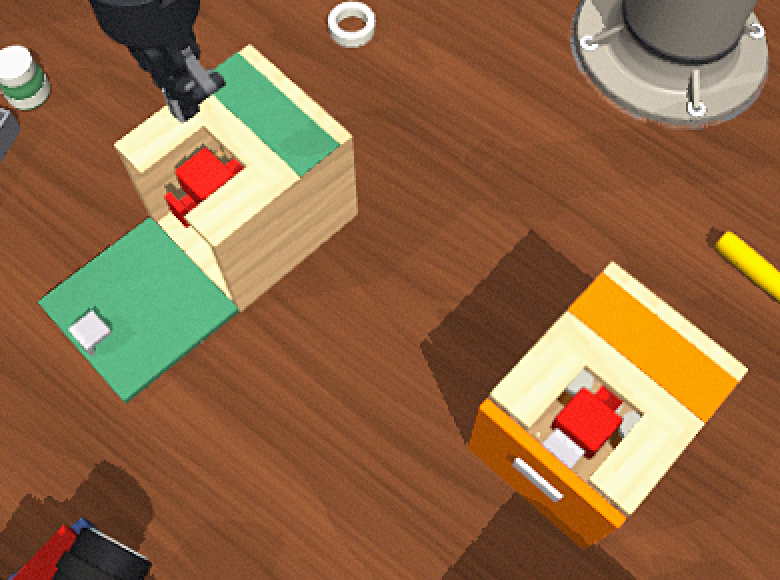

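The hook is back up, with the red pad at about (208,172) in the crop. The green front is flat, the orange front is shut, and the arm is clear.

```bash
python3 -c "
from station import bot
print(bot.hand_in())"
```

```text
the job is handed in; nothing more can be done
None
```

The green-fronted locker is open, and I handed the job in at about 8.9 s of the 32 s allowed. I pressed its red hook down about 8.5 mm with the closed fingertips until the front was freed. I held the hook there until the front lay flat on the table, then lifted straight out.

- **Last picture:** The green front is flat, its hook is back up, and the orange front is still shut. The gripper is about 10 cm above the pad and touches nothing.
- **Forces:** The highest readings while pressing were about 4.7 N up and 4.7 N sideways, and they fell back to noise level after the lift. The sideways push was more than I expected, and I didn't find out why; no harm showed in the pictures.
- **Not measured:** I judged the hook and both fronts from the pictures, since their joint angles can't be read.

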